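# Close a food sample box in the clutch-screw lid press

## Task

Push the tray with the food sample box fully home into the lid press, and only then turn the winged thumb head on top of the press clockwise (seen from above) to bring the pressure plate down on the box. Stop at the first slip of the clutch, when the wings begin to turn but the screw below no longer does, and let go; never turn the head the wrong way against its stop. Leave the other things on the worktop where they stand.

Things in the scene. Friction and masses are not known exactly. Their poses are not given: they have to be found in the camera images.
- press: Fixed lid press, 150 mm (x) by 195 mm (y, -78 to +118), 124 mm high to the bridge top. Origin on the worktop under the upright screw axis, z up; +y points to the robot's left, within 17 degrees. The tray enters from +y and slides along -y. Columns at x = +-64 mm carry the bridge (44 mm along y). Above it stand only the screw's collar and head and pins at x = +-33 mm up to 140 mm above the worktop.
- tray (a joint): Slide of the tray in the press, in m: 0 is fully out, 0.100 is fully home against the hard stop; it starts between 0 and 0.04. About 3 N of drag, no spring: it stays where left.
- push_plate (a point): Middle of the outer (+y) face of the upright push plate at the tray's end, 44.5 mm above the worktop. The plate is 70 mm wide (press x), 6 mm thick, from 12 to 69 mm above the worktop. Push it along press -y; at home the point is 146 mm from the screw axis. The white food sample box is fixed in the tray, lid top about 65 mm above the worktop.
- screw (a joint): Angle of the screw, in rad, growing clockwise seen from above; hard stop at 4.5, where the pressure plate bears on the box lid, and at 0 the other way; starts between 0.3 and 2.8. It turns with the head against a steady drag of 0.12 N m. The dark collar with a small pointer under the head turns with it.
- head (a joint): Slip of the clutch, in rad: turn of the winged head relative to the screw, clockwise positive, 0 at the start. It stays 0 while the screw turns and grows once the screw is at its stop and the torque on the head passes 0.45 N m (about 9 N at 50 mm radius, against 2.4 N while the screw turns). No spring: what has slipped stays.
- head_centre (a point): Middle of the black winged thumb head, on the screw axis, 163 mm above the worktop. Two opposite upright wings lie along this point's x and -x (turning with the head), 140 mm tip to tip, 10 to 12 mm thick, 151 to 175 mm above the worktop (to 181 mm near the tips). Hub 46 mm across up to 146 mm, then 36 mm, top 181 mm. A fingertip can push a wing's side round.
- wing_tip (a point): Point on one of the two wings, 60 mm from the screw axis, at the height of head_centre.
- plate_centre (a point): Middle of the underside of the steel pressure plate (78 x 100 mm) inside the press. It goes down 3 mm per rad of the screw and ends at 65 mm above the worktop, bearing on the box lid.
- blue_box_centre (a point): Middle of a loose food sample box with a blue lid, 69 x 103 x 48 mm, standing behind the press; leave it alone.
- green_box_centre (a point): Middle of a loose food sample box with a green lid, 69 x 103 x 48 mm, standing left of the press, nearer the robot than the cup; leave it alone.
- cup_centre (a point): Middle of a loose steel cup, 76 mm across, 102 mm high, left of the press; leave it alone.
- shaker_centre (a point): Middle of a loose salt shaker, 44 mm across, 90 mm high, right of the press; leave it alone.

How it is judged:
By the outcome, as a careful person would: the job done as asked, in the order asked, and still so for the second after the job is handed in, with the robot touching nothing.
It also fails if it takes over 61 s, if anything falls off the work surface, if the arm or the gripper's body presses on something with over 40 N, if the wrist force passes 120 N, or if a joint passes its speed limit or range.

## Robot

A 7-joint arm with a two-finger parallel gripper is mounted at the origin on a cart in front of the work surface, level with it; the furniture and walls round the work are solid. World frame = base frame: x ahead of the robot, y to its left, z up, the work surface at z = 0. Lengths are in mm, angles in rad, forces in N, time in s.
With the tool pointing down it reaches from about 400 to 875 mm from the base axis. Payload 4.4 kg.
Tool frame: the origin (TCP) lies on the centre line of the jaws, within the pads' length; the fingertips stand 14 mm ahead of it and the grasp point (between the pads) lies 5 mm behind it; z points along the fingers, x is the direction in which the jaws open and shut, and the axes are right-handed (so a half turn about z gives the same grasp; the last joint's range is limited). The gripper opens to 85 mm and grips with 20 to 120 N. Pads are 22 mm wide; open, the fingers measure 114 mm over their backs; the gripper's body (76 mm by 85 mm) begins 54 mm behind the grasp point. The pads swing forward as they close: fully open they stand 13 mm farther back than shut.
Start: joints at [-1.313, 0.628, 0.038, 1.517, -0.027, 0.996, -0.02], TCP at [206.788, 616.244, 245.313] pointing down, gripper open.
Joint ranges: [-3.06, 3.06], [-0.37, 2.12], [-1.25, 1.32], [0.18, 2.47], [-1.1, 4.24], [0.23, 1.98], [-2.94, 2.94]. Speed limits (rad/s): [2.57, 2.57, 3.14, 3.14, 3.14, 3.14, 3.14].

## Interface

Orientations are given as [roll, pitch, yaw] about the fixed x, y, z axes, in that order (R = Rz(yaw) Ry(pitch) Rx(roll)).
In Python, from cell import ctrl gives the robot as it stands.
- The arm moves only by the tool send_rows, never from a script. Its argument "commands" is a list of rows, each a list of 5 numbers: the finger opening in mm, from 0 to 85.4, then the shift along the tool's x, y, z in mm, then the turn about the tool's z in degrees. In form: [[grip, x, y, z, roll], ...]. A call has 1 to 5 rows; each row is the pose to reach, as a shift and turn from the pose measured when the call began, along the tool's axes at that moment; what a row does not reach only later rows make up. A row lasts 1/10 s, in which the tool goes at most 50 mm and 8.59 degrees, less where a joint would pass 70% of its speed; a pose out of reach is approached as far as the arm can. A call with a gripper value outside its range is refused whole. The fingers move at their own pace and stop on an object; the grip force is fixed at half the most. Time passes only in rows, so rows that repeat a pose let the fingers close. It gives the time, the measured TCP pose, the force and the opening at its end, in the units of the state.
- ctrl.read_state(): the state, without advancing time (a new reading comes with each control period).
- ctrl.get_image(name): name is "scene" or "top" or "wrist"; returns the picture (420x560x3 uint8, red, green, blue); there is no depth.
- ctrl.camera_params(name): a dict with "fx", "fy", "cx", "cy" (pixels), "cam_to_world" (4x4, takes a point from camera to world coordinates). Camera axes: x right, y down, z forward; pixel columns grow to the right and rows downward; lengths in mm; the calibration is good to about 2 mm. A picture is of the moment at which its call begins: read the wrist's pose just before it. camera_params takes no time and is no camera call; for the wrist camera it gives the pose at the moment of the call.
- ctrl.finish_job(): hands the job in, once; it reports no verdict.
The state is a dict: "clock": time; "qpos": joint angles; "qd": joint speeds; "tau": joint torques, N m; "eef_pos": TCP position; "tool_rot": TCP orientation; "force": force on the tool from outside, world axes, zero at the start; "torque": the same for the moment, N m; "width": finger opening in mm.
Only numpy, scipy, OpenCV 4.12 (cv2) and the standard library are available. Lean on these libraries where they do the work, as an engineer would, in place of code of your own. Each camera call takes 0.05 s, during which the arm holds its last target.

## Working session

There is one attempt and no reset: what is moved stays moved. The work goes in short steps, Python scripts to look and compute and a tool call to move; the robot and the scene stay as the last step left them, time stands still between calls to the robot, and variables do not carry over. Pictures are saved under pics/ and viewed, and the job is handed in when it is done.

Besides the shell and the picture viewer there is one more tool, called after "Request:" in YAML: its name, and indented under it one key for each argument. send_rows: Moves the arm, as the interface text tells. Its arguments: {"type":"object","properties":{"commands":{"type":"array"}},"required":["commands"]}

```bash
mkdir -p pics; ls
python3 - <<'E'
from cell import ctrl
import cv2,numpy as np
s=ctrl.read_state();print(s)
for n in("scene","top","wrist"):
    im=ctrl.get_image(n);cv2.imwrite(f"pics/{n}0.png",im[:,:,::-1])
    p=ctrl.camera_params(n);print(n,p['fx'],p['fy'],p['cx'],p['cy']);print(np.round(p['cam_to_world'],3))
E
```

```text
pics
{'clock': 0.0, 'qpos': array([-1.31278155,  0.62937876,  0.03843382,  1.51835596, -0.0269728 ,
        0.99632117, -0.01999657]), 'qd': array([ 0.00336517,  0.00025139,  0.00254051,  0.00093027, -0.0003966 ,
       -0.0010498 , -0.00090161]), 'tau': array([-1.16925216e-04, -5.63385737e+01,  1.22596722e+00, -1.93445045e+01,
        1.09487964e-02,  1.04563544e-02,  5.60654158e-06]), 'eef_pos': array([206.60379058, 615.6554067 , 244.37164598]), 'tool_rot': array([3.14154730e+00, 1.94485436e-03, 1.24700659e+00]), 'force': array([-0.70156003, -0.24735595, -0.7526215 ]), 'torque': array([-0.03462331,  0.00554374, -0.0706552 ]), 'width': 85.53108350397753}
scene 451.6532378147118 451.6532378147118 285.473972953407 215.20353694113197
[[ 7.960000e-01 -4.000000e-01  4.550000e-01 -4.825700e+01]
 [-6.060000e-01 -5.120000e-01  6.090000e-01 -8.239070e+02]
 [-1.100000e-02 -7.600000e-01 -6.500000e-01  1.027299e+03]
 [ 0.000000e+00  0.000000e+00  0.000000e+00  1.000000e+00]]
top 474.33593405029643 474.33593405029643 276.9942695857334 204.34706751424724
[[ 1.200000e-02 -9.970000e-01  7.900000e-02  4.922940e+02]
 [-1.000000e+00 -1.400000e-02 -2.800000e-02  4.451600e+01]
 [ 2.900000e-02 -7.900000e-02 -9.960000e-01  1.366844e+03]
 [ 0.000000e+00  0.000000e+00  0.000000e+00  1.000000e+00]]
wrist 295.23297146179914 295.23297146179914 277.76247605829894 208.6250934207778
[[ 3.18000e-01  9.06000e-01  2.80000e-01  1.35451e+02]
 [ 9.48000e-01 -3.04000e-01 -9.50000e-02  6.40727e+02]
 [-1.00000e-03  2.95000e-01 -9.55000e-01  3.73178e+02]
 [ 0.00000e+00  0.00000e+00  0.00000e+00  1.00000e+00]]
```

View pics/scene0.png

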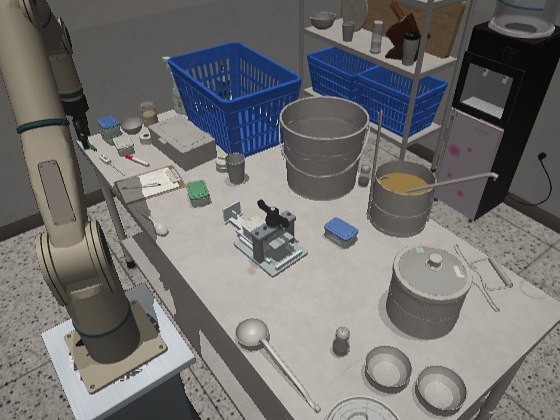

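View pics/top0.png

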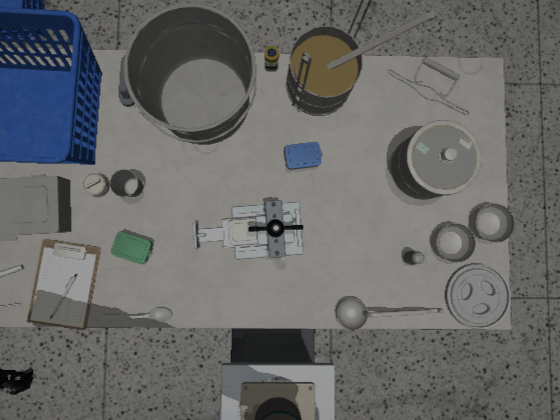

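View pics/wrist0.png

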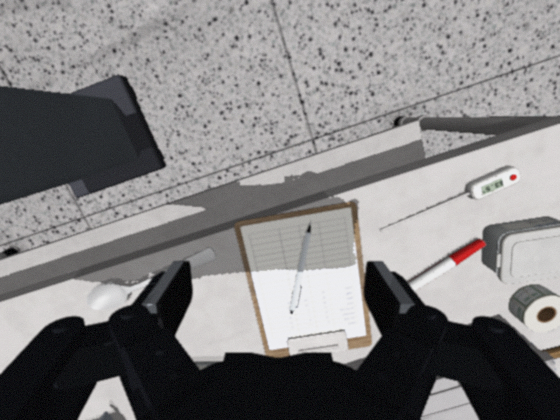

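The top view shows the press with its screw head at about (276,228), the wings roughly along the image's columns, and the push plate at about (197,234). I'll zoom in on it next.

Run:
```python
import cv2
im=cv2.imread("pics/top0.png")[180:280,180:320];cv2.imwrite("pics/topz.png",cv2.resize(im,None,fx=5.5,fy=5.5,interpolation=2))
im=cv2.imread("pics/scene0.png")[180:290,210:320];cv2.imwrite("pics/scenez.png",cv2.resize(im,None,fx=5.4,fy=5.4,interpolation=2))
```

```text
(no output)
```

View pics/topz.png

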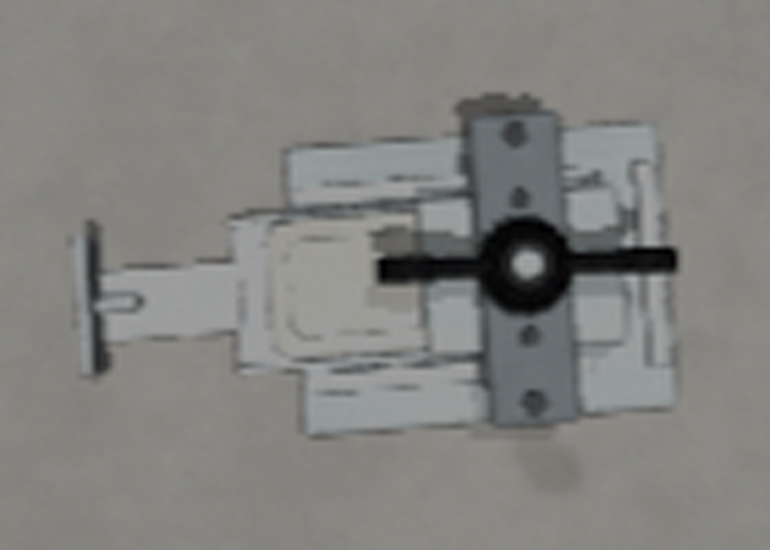

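View pics/scenez.png

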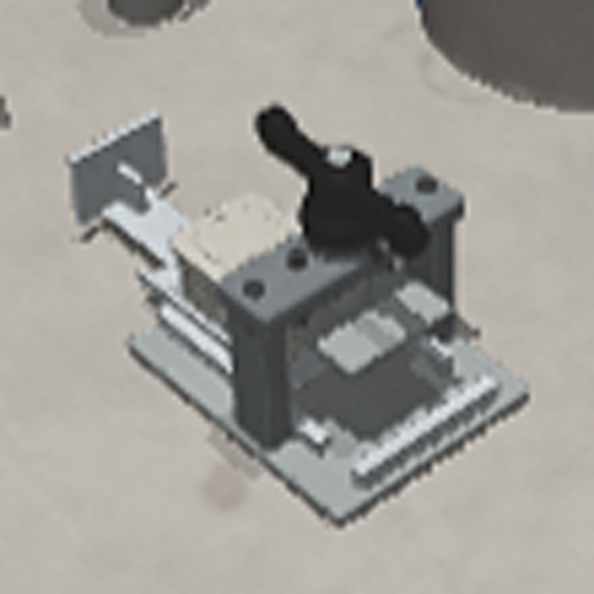

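```bash
cat > h.py <<'E'
import numpy as np,cv2
from cell import ctrl
def ray(cam,uv,z,p=None):
    p=p or ctrl.camera_params(cam); M=p['cam_to_world']
    d=M[:3,:3]@np.array([(uv[0]-p['cx'])/p['fx'],(uv[1]-p['cy'])/p['fy'],1.]); o=M[:3,3]
    return o+d*(z-o[2])/d[2]
def proj(cam,P,p=None):
    p=p or ctrl.camera_params(cam); M=p['cam_to_world']
    c=M[:3,:3].T@(np.array(P,float)-M[:3,3]); return np.array([p['fx']*c[0]/c[2]+p['cx'],p['fy']*c[1]/c[2]+p['cy']])
E
python3 - <<'E'
from h import *
im=cv2.imread("pics/top0.png")
z=lambda a,b:(180+a/5.5-.5+.09,180+b/5.5-.5+.09)
print("head top",ray("top",z(526,264),181))
print("wing ends 175", ray("top",z(378,270),178), ray("top",z(677,261),178))
# bridge corners z=124
C=[ray("top",z(*c),124) for c in [(470,116),(557,113),(580,420),(491,425)]];print("bridge",np.round(C,1), "mean",np.mean(C,0))
xa=(C[0]+C[1]-C[2]-C[3])/2; print("xdir ang",np.degrees(np.arctan2(xa[1],xa[0])),np.linalg.norm(xa))
a=ray("top",z(78,228),69);b=ray("top",z(85,376),69);c=ray("top",z(95,222),69);print("plate outer top",a,b,"inner",c,"ang",np.degrees(np.arctan2(*(a-b)[1::-1])))
g=im[180:280,180:320].max(2)<45
ys,xs=np.nonzero(g);print(len(xs))
cv2.imwrite("pics/m.png",cv2.resize((g*255).astype('uint8'),None,fx=5,fy=5,interpolation=0))
print([ (i, g[:,i].nonzero()[0].mean().round(1),g[:,i].sum()) for i in range(60,130) if g[:,i].any()])
E
```

```text
head top [528.379072   15.1941249 181.       ]
wing ends 175 [524.88007807  82.3931769  178.        ] [530.72330506 -53.78001191 178.        ]
bridge [[ 6.005e+02  4.140e+01  1.240e+02]
 [ 6.025e+02 -2.000e-01  1.240e+02]
 [ 4.565e+02 -1.270e+01  1.240e+02]
 [ 4.537e+02  2.940e+01  1.240e+02]] mean [528.29635043  14.48917405 124.        ]
xdir ang 4.796533295767087 146.88598882594786
plate outer top [546.75425231 234.61039627  69.        ] [473.8012808  229.29271089  69.        ] inner [549.8387366  226.30262608  69.        ] ang 4.169028653744746
333
[(69, np.float64(48.5), np.int64(4)), (70, np.float64(48.5), np.int64(4)), (71, np.float64(48.5), np.int64(4)), (72, np.float64(48.5), np.int64(4)), (73, np.float64(48.5), np.int64(4)), (74, np.float64(48.5), np.int64(4)), (75, np.float64(48.5), np.int64(4)), (76, np.float64(48.5), np.int64(4)), (77, np.float64(48.5), np.int64(4)), (78, np.float64(48.5), np.int64(4)), (79, np.float64(48.5), np.int64(4)), (80, np.float64(48.0), np.int64(3)), (81, np.float64(48.0), np.int64(3)), (82, np.float64(48.0), np.int64(3)), (83, np.float64(48.0), 
[... 794 characters left out ...]
), np.int64(4)), (105, np.float64(47.0), np.int64(3)), (106, np.float64(47.0), np.int64(3)), (107, np.float64(47.0), np.int64(3)), (108, np.float64(47.0), np.int64(3)), (109, np.float64(47.0), np.int64(3)), (110, np.float64(47.0), np.int64(3)), (111, np.float64(47.0), np.int64(3)), (112, np.float64(46.5), np.int64(4)), (113, np.float64(46.5), np.int64(4)), (114, np.float64(46.5), np.int64(4)), (115, np.float64(46.5), np.int64(4)), (116, np.float64(46.5), np.int64(4)), (117, np.float64(46.5), np.int64(4)), (118, np.float64(46.5), np.int64(4)), (119, np.float64(46.5), np.int64(4)), (120, np.float64(46.5), np.int64(4)), (121, np.float64(46.5), np.int64(4)), (122, np.float64(47.0), np.int64(3))]
```

View pics/m.png

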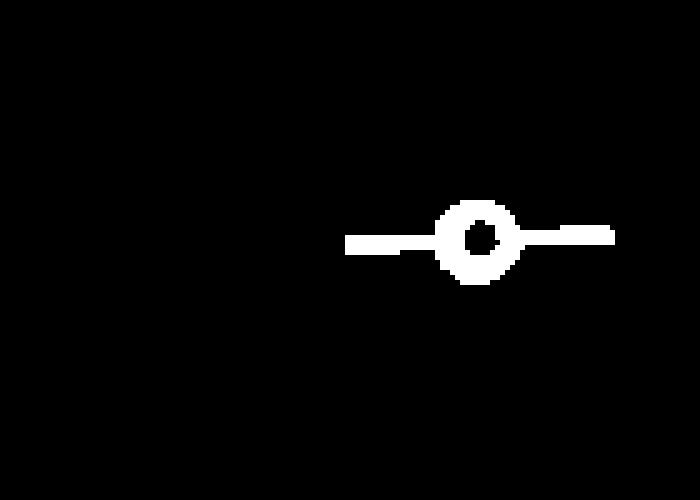

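Request:
send_rows:
  commands:
    - [0,-46,79,0,-5]
    - [0,-92,158,0,-10]
    - [0,-138,236,0,-15]
    - [0,-184,315,0,-20]
    - [0,-230,394,0,-23.4]

```text
clock: 0.65
eef_pos: [372.1, 426.1, 244.7]
tool_rot: [-3.141, 0.002, 1.659]
force: [0.7, 1.3, -1.1]
width: 12.5
```

```bash
cat >> h.py <<'E'
from scipy.spatial.transform import Rotation as Ro
def delta(t,yawdeg):
    s=ctrl.read_state(); R=Ro.from_euler('xyz',s['tool_rot']).as_matrix()
    d=R.T@(np.array(t,float)-s['eef_pos']); yaw=np.degrees(np.arctan2(R[1,0],R[0,0]))
    print('clk',s['clock'].__round__(2),'pos',s['eef_pos'].round(1),'yaw',yaw.round(2),'F',s['force'].round(1),'M',s['torque'].round(3),'w',round(s['width'],1),'q7',s['qpos'][6].round(2))
    print('tool delta',d.round(1),'roll',round(yaw-yawdeg,2))
E
python3 - <<'E'
from h import *
delta((507,272,245),94.8)
E
```

```text
clk 0.65 pos [372.1 426.1 244.7] yaw 95.04 F [ 0.7  1.3 -1.1] M [ 0.043 -0.026  0.001] w 12.5 q7 0.71
tool delta [-1.653e+02  1.209e+02 -1.000e-01] roll 0.24
```

Request:
send_rows:
  commands:
    - [0,-41,30,0,0]
    - [0,-82,60,0,0]
    - [0,-123,90,0,0]
    - [0,-165,121,0,0]
    - [0,-165,121,0,0]

```text
clock: 1.15
eef_pos: [512.1, 264.5, 244.7]
tool_rot: [3.14, 0.006, 1.648]
force: [-0.2, -0.0, -0.5]
width: -0.1
```

Run:
```python
from h import *
delta((507,272,48),94.8)
for n in("top","wrist"):
    im=ctrl.get_image(n);cv2.imwrite(f"pics/{n}1.png",im[:,:,::-1])
print(ray("top",(132,247),40),ray("top",(127,183),90))
```

```text
clk 1.15 pos [512.1 264.5 244.7] yaw 94.4 F [-0.2 -0.  -0.5] M [0.003 0.002 0.006] w -0.1 q7 1.08
tool delta [  9.2  -4.9 196.6] roll -0.4
[473.99787215 406.88754467  40.        ] [645.7225013  412.70349163  90.        ]
```

View pics/wrist1.png

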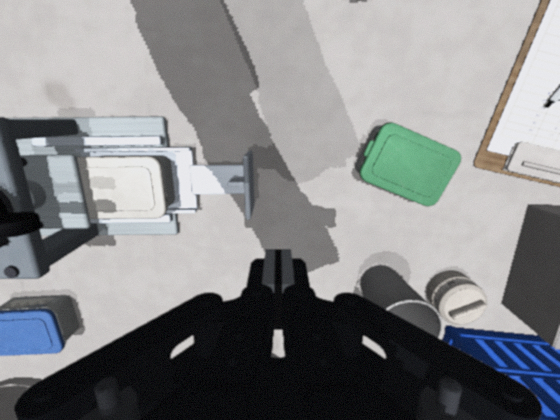

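View pics/top1.png

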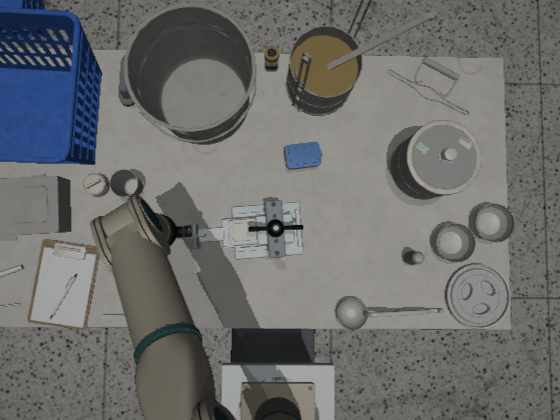

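The wrist view shows the push plate at (249,185), with clear floor between it and the green box at (410,165). The way down is clear.

Request:
send_rows:
  commands:
    - [0,11,-5,10,-0.4]
    - [0,11,-5,60,-0.4]
    - [0,11,-5,110,-0.4]
    - [0,11,-5,155,-0.4]
    - [0,11,-5,195,-0.4]

```text
clock: 1.75
eef_pos: [498.9, 283.2, 46.8]
tool_rot: [-3.138, 0.001, 1.666]
force: [-0.0, -0.2, -0.6]
width: 0.1
```

Run:
```python
from h import *
# target finger face at home
yd=np.array([-np.sin(np.radians(4.8)),np.cos(np.radians(4.8))])
t=np.array([528.3,14.8])+yd*(146+14.5)
print(t); delta((*t,48),94.8)
```

```text
[514.86970615 174.73710391]
clk 1.75 pos [498.9 283.2  46.8] yaw 95.44 F [-0.  -0.2 -0.6] M [-0.009 -0.019  0.034] w 0.1 q7 1.03
tool delta [-109.5    5.6   -1. ] roll 0.64
```

Request:
send_rows:
  commands:
    - [0,-15,5.5,0,0.6]
    - [0,-35,5.5,0,0.6]
    - [0,-55,5.5,0,0.6]
    - [0,-70,5.5,0,0.6]
    - [0,-85,5.5,0,0.6]

```text
clock: 2.25
eef_pos: [511.7, 200.2, 48.1]
tool_rot: [-3.138, -0.001, 1.657]
force: [-2.8, 3.0, 0.3]
width: -0.1
```

Run:
```python
from h import *
delta((514.9,174.7,48),94.8)
```

```text
clk 2.25 pos [511.7 200.2  48.1] yaw 94.96 F [-2.8  3.   0.3] M [ 0.702  0.557 -0.036] w -0.1 q7 1.14
tool delta [-25.7   0.9   0. ] roll 0.16
```

Request:
send_rows:
  commands:
    - [0,-6,0.5,0,0]
    - [0,-12,0.5,0,0]
    - [0,-17,0.5,0,0]
    - [0,-21,0.5,0,0]
    - [0,-23,0.5,0,0]

```text
clock: 2.75
eef_pos: [514.9, 177.3, 48.3]
tool_rot: [-3.139, -0.001, 1.657]
force: [-1.3, 2.9, 2.2]
width: -0.2
```

Run:
```python
from h import *
delta((514.9,174.7,48),94.8)
```

```text
clk 2.75 pos [514.9 177.3  48.3] yaw 94.96 F [-1.3  2.9  2.2] M [ 0.496  0.145 -0.034] w -0.2 q7 1.17
tool delta [-2.6 -0.2  0.3] roll 0.16
```

Request:
send_rows:
  commands:
    - [0,-1.5,0,0,0]
    - [0,-3,0,0,0]
    - [0,-4,0,0,0]
    - [0,-4,0,0,0]

```text
clock: 3.15
eef_pos: [515.1, 174.5, 48.3]
tool_rot: [-3.14, -0.002, 1.658]
force: [-1.3, 4.6, 1.3]
width: 0.1
```

Request:
send_rows:
  commands:
    - [0,-1,0,0,0]
    - [0,-2,0,0,0]
    - [0,-2.5,0,0,0]
    - [0,-2.5,0,0,0]

```text
clock: 3.55
eef_pos: [515.1, 174.5, 48.4]
tool_rot: [-3.14, -0.005, 1.66]
force: [-1.1, 7.9, 1.3]
width: -0.3
```

Request:
send_rows:
  commands:
    - [0,-2,0,0,0]
    - [0,-5,0,0,0]
    - [0,-5,0,0,0]

```text
clock: 3.85
eef_pos: [515.1, 174.5, 48.5]
tool_rot: [-3.141, -0.011, 1.664]
force: [-3.2, 12.6, 1.4]
width: 0.0
```

Run:
```python
from h import *
delta((514.9,174.7,48),94.8)
im=ctrl.get_image("wrist");cv2.imwrite(f"pics/wrist2.png",im[:,:,::-1])
```

```text
clk 3.85 pos [515.1 174.5  48.5] yaw 95.35 F [-3.2 12.6  1.4] M [ 2.399  0.668 -0.01 ] w 0.0 q7 1.18
tool delta [ 0.2 -0.2  0.5] roll 0.55
```

View pics/wrist2.png

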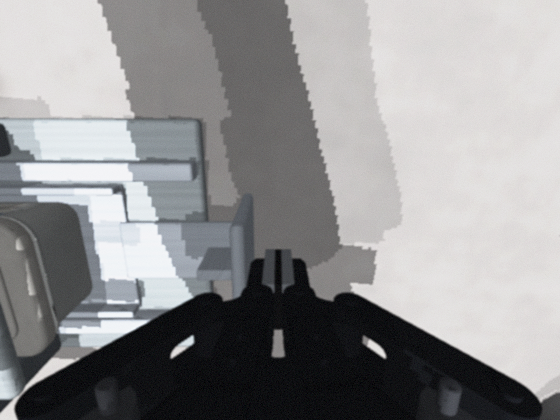

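The tray is home: 12.6 N against the stop with no motion, at the predicted position. The wrist view shows the plate at (243,240) against the fingers. Next I back off and raise the tool.

Request:
send_rows:
  commands:
    - [0,15,0,0,0]
    - [0,35,0,0,0]
    - [0,38,0,-50,0]
    - [40,38,0,-100,0]
    - [85,38,0,-150,0]

```text
clock: 4.4
eef_pos: [511.6, 209.2, 199.6]
tool_rot: [-3.14, -0.009, 1.663]
force: [0.5, 0.9, 0.2]
width: 28.5
```

Run:
```python
from h import *
delta((528.3,14.8,250),137)
```

```text
clk 4.4 pos [511.6 209.2 199.6] yaw 95.3 F [0.5 0.9 0.2] M [ 0.033 -0.108 -0.026] w 28.5 q7 1.16
tool delta [-194.7   -1.4  -52. ] roll -41.7
```

Request:
send_rows:
  commands:
    - [85,0,0,-30,-8]
    - [85,0,0,-55,-16]
    - [85,-45,0,-58,-24]
    - [85,-90,-1,-58,-32]
    - [85,-135,-1,-58,-40]

```text
clock: 4.9
eef_pos: [523.3, 71.1, 256.6]
tool_rot: [3.139, -0.006, 2.367]
force: [0.9, -2.0, -0.4]
width: 84.7
```

Run:
```python
from h import *
delta((528.3,14.8,250),135)
```

```text
clk 4.9 pos [523.3  71.1 256.6] yaw 135.6 F [ 0.9 -2.  -0.4] M [-0.047 -0.046  0.012] w 84.7 q7 2.02
tool delta [-43.1 -36.7   6.2] roll 0.6
```

Request:
send_rows:
  commands:
    - [85,-43,-37,0,0]
    - [85,-43,-37,0,0]
    - [85,-43,-37,0,0]

```text
clock: 5.2
eef_pos: [527.9, 10.4, 255.7]
tool_rot: [3.141, -0.005, 2.359]
force: [-0.3, 0.0, 0.3]
width: 85.1
```

Run:
```python
from h import *
delta((528.3,14.8,170),135)
for n in("top","wrist","scene"):
    im=ctrl.get_image(n);cv2.imwrite(f"pics/{n}3.png",im[:,:,::-1])
im=cv2.imread("pics/scene3.png")[150:290,190:330];cv2.imwrite("pics/scene3z.png",cv2.resize(im,None,fx=4,fy=4,interpolation=2))
```

```text
clk 5.2 pos [527.9  10.4 255.7] yaw 135.19 F [-0.3  0.   0.3] M [0.011 0.047 0.041] w 85.1 q7 2.13
tool delta [ 2.4  3.3 85.8] roll 0.19
```

View pics/wrist3.png

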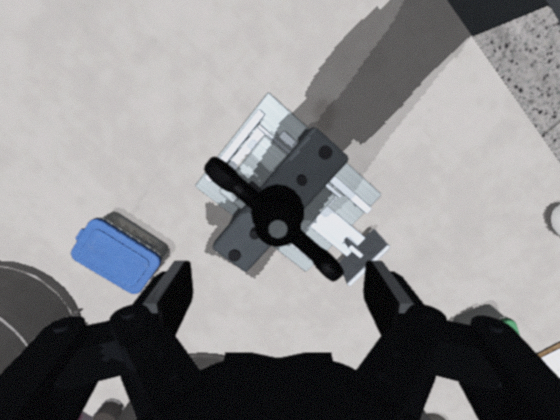

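View pics/scene3z.png

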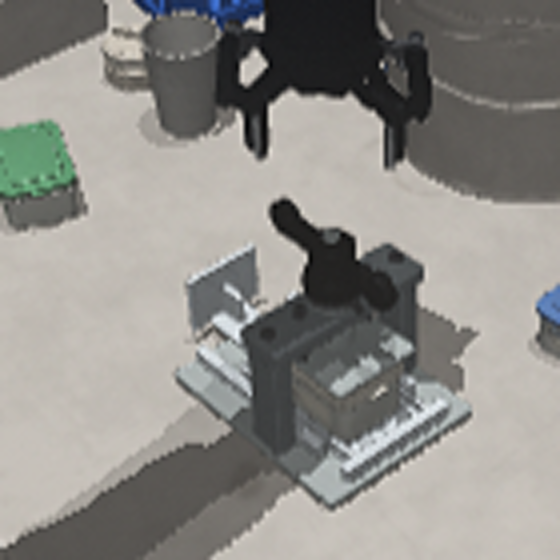

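Run:
```python
from h import *
a=ray("wrist",(278,228),181);b=ray("wrist",(213,166),180);c=ray("wrist",(332,272),180)
print(a,b,c,np.degrees(np.arctan2(*(c-b)[1::-1])))
delta((528.3,14.8,170),135)
```

```text
[529.66670225  19.4889865  181.        ] [529.96833626 -44.70466256 180.        ] [525.52590149  75.49173411 180.        ] 92.1166770858594
clk 5.35 pos [527.9  16.1 256.1] yaw 135.7 F [-0.3  0.8  1.1] M [0.014 0.015 0.048] w 84.9 q7 2.13
tool delta [-1.7 -0.9 86.1] roll 0.7
```

The wrist view shows the head at (278,220), the wing tips at (213,166) and (332,272), and the finger line about 43° counter-clockwise of the wings. Both views agree on the axis at about (528,15).

Request:
send_rows:
  commands:
    - [85,-1.5,-1,30,0]
    - [85,-1.5,-1,60,0]
    - [85,-1.5,-1,80,0]
    - [85,-1.5,-1,94,0]
    - [85,-1.5,-1,95,0]

```text
clock: 5.85
eef_pos: [526.7, 17.1, 159.5]
tool_rot: [3.14, -0.01, 2.372]
force: [-0.0, 0.8, 0.4]
width: 85.1
```

Run:
```python
from h import *
delta((528.2,14.9,160),115)
for n in("wrist","scene"):
    im=ctrl.get_image(n);cv2.imwrite(f"pics/{n}4.png",im[:,:,::-1])
im=cv2.imread("pics/scene4.png")[150:290,190:330];cv2.imwrite("pics/scene4z.png",cv2.resize(im,None,fx=4,fy=4,interpolation=2))
```

```text
clk 5.85 pos [526.7  17.1 159.5] yaw 135.9 F [-0.   0.8  0.4] M [0.028 0.021 0.045] w 85.1 q7 2.07
tool delta [-2.6 -0.5 -0.6] roll 20.9
```

View pics/wrist4.png

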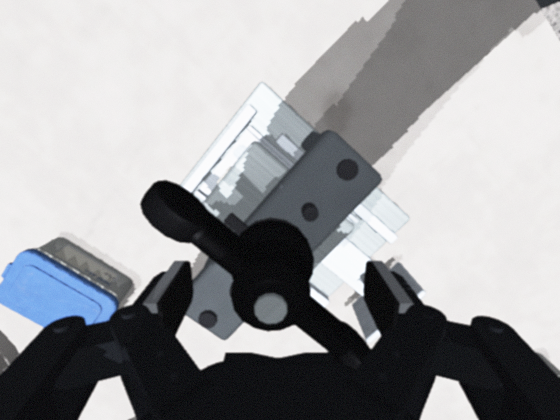

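View pics/scene4z.png

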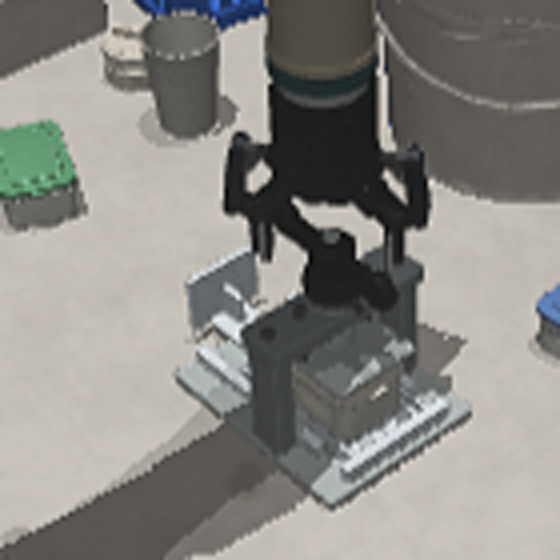

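The fingers stand at wing height on either side of the hub, and the collar and bridge are clear below. I start turning clockwise.

Request:
send_rows:
  commands:
    - [85,-1,0,0,5]
    - [85,-2,0,0,10]
    - [85,-2.5,-0.5,0,15]
    - [85,-2.5,-0.5,0,20]
    - [85,-2.5,-0.5,0,25]

```text
clock: 6.45
eef_pos: [529.8, 15.1, 162.4]
tool_rot: [3.14, -0.008, 1.932]
force: [-1.7, -0.3, 1.0]
width: 85.1
```

Run:
```python
from h import *
delta((528.2,14.9,160),90)
```

```text
clk 6.45 pos [529.8  15.1 162.4] yaw 110.72 F [-1.7 -0.3  1. ] M [-0.138  0.366  0.073] w 85.1 q7 1.75
tool delta [ 0.3 -1.5  2.4] roll 20.72
```

Request:
send_rows:
  commands:
    - [85,0,-0.7,1,5]
    - [85,0,-1,2,10]
    - [85,0,-1,2,15]
    - [85,0,-1,2,20]
    - [85,0,-1,2,25]

```text
clock: 6.95
eef_pos: [529.7, 15.4, 161.9]
tool_rot: [3.141, -0.008, 1.494]
force: [0.4, -0.6, 1.0]
width: 84.9
```

Run:
```python
from h import *
delta((528.2,14.9,160),60)
im=ctrl.get_image("wrist");cv2.imwrite(f"pics/wrist5.png",im[:,:,::-1])
```

```text
clk 6.95 pos [529.7  15.4 161.9] yaw 85.6 F [ 0.4 -0.6  1. ] M [-0.185 -0.004  0.112] w 84.9 q7 1.42
tool delta [-0.6 -1.5  1.9] roll 25.6
```

View pics/wrist5.png

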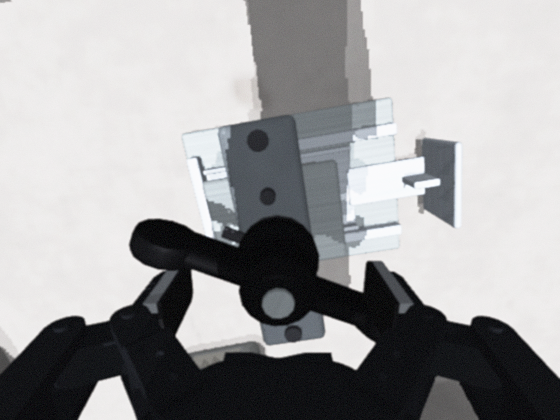

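The wings now move with the fingers: one finger bears on each wing, and Mz is about 0.11 N m, which matches free-turn drag. The screw can't reach its stop within the first 97°, so I go on faster for now.

Request:
send_rows:
  commands:
    - [85,-0.5,-1,2,6]
    - [85,-0.5,-1,2,12]
    - [85,-0.5,-1,2,18]
    - [85,-0.5,-1,2,24]
    - [85,-0.5,-1,2,30]

```text
clock: 7.5
eef_pos: [530.0, 15.7, 161.1]
tool_rot: [-3.14, -0.01, 0.966]
force: [0.5, -1.2, 1.4]
width: 85.4
```

Run:
```python
from h import *
delta((528.2,14.9,160),25)
```

```text
clk 7.5 pos [530.   15.7 161.1] yaw 55.34 F [ 0.5 -1.2  1.4] M [-0.263 -0.095  0.099] w 85.4 q7 1.04
tool delta [-1.7 -1.1  1.1] roll 30.34
```

Request:
send_rows:
  commands:
    - [85,-1,-1,1,6]
    - [85,-1,-1,1,12]
    - [85,-1,-1,1,18]
    - [85,-1,-1,1,24]
    - [85,-1,-1,1,29]

```text
clock: 8.0
eef_pos: [530.1, 15.5, 161.3]
tool_rot: [-3.138, -0.011, 0.459]
force: [1.4, -2.0, -0.9]
width: 84.5
```

Run:
```python
from h import *
delta((528.2,14.9,160),20)
for n in("wrist","scene"):
    im=ctrl.get_image(n);cv2.imwrite(f"pics/{n}6.png",im[:,:,::-1])
im=cv2.imread("pics/scene6.png")[190:290,220:320];cv2.imwrite("pics/scene6z.png",cv2.resize(im,None,fx=6,fy=6,interpolation=2))
```

```text
clk 8.0 pos [530.1  15.5 161.3] yaw 26.27 F [ 1.4 -2.  -0.9] M [-0.398 -0.203  0.117] w 84.5 q7 0.67
tool delta [-2.  -0.3  1.3] roll 6.27
```

View pics/wrist6.png

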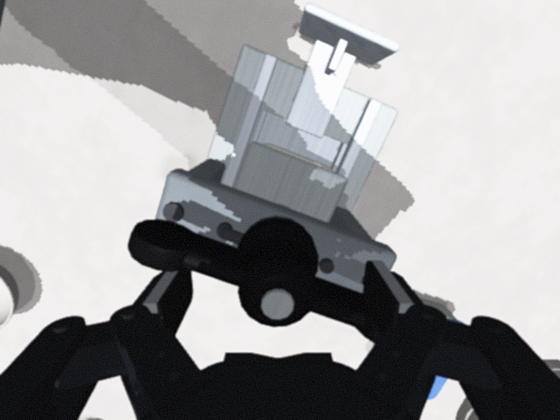

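View pics/scene6z.png

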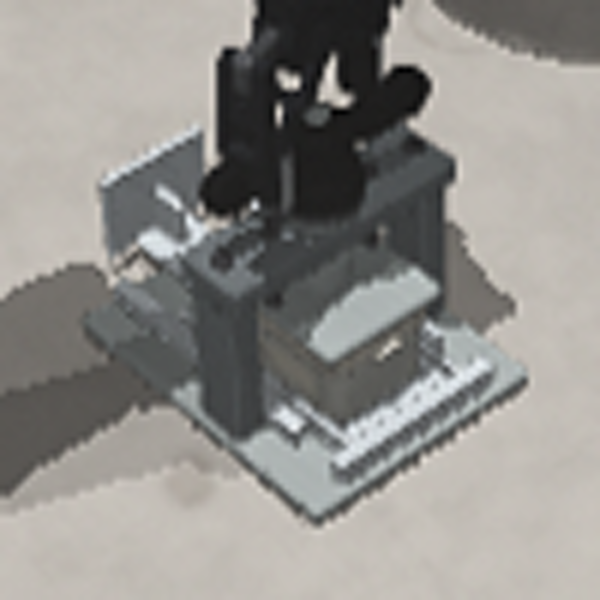

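Wrist view: the wings are still carried by both fingers, tray in its place. From here on I use small, watched steps.

Request:
send_rows:
  commands:
    - [85,-1,-0.3,1,4]
    - [85,-1,-0.3,1,8]
    - [85,-1,-0.3,1,11]

```text
clock: 8.4
eef_pos: [529.5, 15.6, 160.9]
tool_rot: [-3.136, -0.011, 0.271]
force: [1.6, -2.5, 1.2]
width: 85.1
```

Run:
```python
from h import *
delta((528.2,14.9,160),15)
```

```text
clk 8.4 pos [529.5  15.6 160.9] yaw 15.54 F [ 1.6 -2.5  1.2] M [-0.536 -0.127  0.135] w 85.1 q7 0.53
tool delta [-1.4  0.3  0.9] roll 0.54
```

Request:
send_rows:
  commands:
    - [85,0,0,0,3]
    - [85,0,0,0,6]

```text
clock: 8.6
eef_pos: [529.7, 15.5, 161.4]
tool_rot: [-3.135, -0.011, 0.169]
force: [-0.1, -1.9, -0.5]
width: 85.3
```

```bash
cat > t.py <<'E'
from h import *
delta((528.2,14.9,160),0)
E
python3 t.py
```

```text
clk 8.6 pos [529.7  15.5 161.4] yaw 9.66 F [-0.1 -1.9 -0.5] M [-0.432 -0.084  0.116] w 85.3 q7 0.46
tool delta [-1.6  0.4  1.3] roll 9.66
```

Request:
send_rows:
  commands:
    - [85,-0.5,0,0,3]
    - [85,-0.5,0,0,6]

```text
clock: 8.8
eef_pos: [529.5, 15.6, 161.8]
tool_rot: [-3.134, -0.011, 0.066]
force: [0.2, -1.1, -2.4]
width: 85.2
```

```bash
python3 t.py
```

```text
clk 8.8 pos [529.5  15.6 161.8] yaw 3.78 F [ 0.2 -1.1 -2.4] M [-0.387 -0.156  0.116] w 85.2 q7 0.38
tool delta [-1.3  0.6  1.7] roll 3.78
```

Request:
send_rows:
  commands:
    - [85,-0.5,0.3,1,3]
    - [85,-0.5,0.3,1,6]

```text
clock: 9.0
eef_pos: [529.4, 15.5, 161.3]
tool_rot: [-3.132, -0.011, -0.036]
force: [0.0, 0.0, -0.2]
width: 85.4
```

```bash
python3 t.py
```

```text
clk 9.0 pos [529.4  15.5 161.3] yaw -2.09 F [ 0.   0.  -0.2] M [-0.252 -0.028  0.138] w 85.4 q7 0.31
tool delta [-1.2  0.7  1.3] roll -2.09
```

Request:
send_rows:
  commands:
    - [85,-0.5,0.3,0.5,3]
    - [85,-0.5,0.3,0.5,6]

```text
clock: 9.2
eef_pos: [529.4, 15.6, 161.4]
tool_rot: [-3.13, -0.011, -0.139]
force: [0.5, -2.0, -0.6]
width: 84.6
```

```bash
python3 t.py
```

```text
clk 9.2 pos [529.4  15.6 161.4] yaw -7.95 F [ 0.5 -2.  -0.6] M [-0.256 -0.102  0.124] w 84.6 q7 0.23
tool delta [-1.1  0.9  1.4] roll -7.95
```

Request:
send_rows:
  commands:
    - [85,-0.5,0.3,0.5,3]
    - [85,-0.5,0.3,0.5,6]

```text
clock: 9.4
eef_pos: [529.4, 15.7, 161.4]
tool_rot: [-3.128, -0.011, -0.241]
force: [1.5, -1.4, -0.5]
width: 85.1
```

```bash
python3 t.py
```

```text
clk 9.4 pos [529.4  15.7 161.4] yaw -13.82 F [ 1.5 -1.4 -0.5] M [-0.371 -0.13   0.17 ] w 85.1 q7 0.16
tool delta [-1.   1.   1.4] roll -13.82
```

Request:
send_rows:
  commands:
    - [85,-0.5,0.3,0.5,3]
    - [85,-0.5,0.3,0.5,6]

```text
clock: 9.6
eef_pos: [529.4, 15.7, 161.4]
tool_rot: [-3.126, -0.011, -0.344]
force: [0.9, -1.6, 0.4]
width: 84.7
```

```bash
python3 t.py
```

```text
clk 9.6 pos [529.4  15.7 161.4] yaw -19.69 F [ 0.9 -1.6  0.4] M [-0.4   -0.177  0.1  ] w 84.7 q7 0.08
tool delta [-0.9  1.2  1.4] roll -19.69
```

Request:
send_rows:
  commands:
    - [85,-0.5,0.5,0.5,3]
    - [85,-0.5,0.5,0.5,6]

```text
clock: 9.8
eef_pos: [529.4, 15.7, 161.4]
tool_rot: [-3.124, -0.011, -0.446]
force: [1.0, -1.1, -0.6]
width: 84.8
```

```bash
python3 t.py
```

```text
clk 9.8 pos [529.4  15.7 161.4] yaw -25.56 F [ 1.  -1.1 -0.6] M [-0.309 -0.125  0.122] w 84.8 q7 0.01
tool delta [-0.8  1.3  1.4] roll -25.56
```

Request:
send_rows:
  commands:
    - [85,-0.5,0.5,0.5,3]
    - [85,-0.5,0.5,0.5,6]

```text
clock: 10.0
eef_pos: [529.4, 15.8, 161.4]
tool_rot: [-3.122, -0.01, -0.548]
force: [0.2, -1.8, -0.8]
width: 85.2
```

```bash
python3 t.py
```

```text
clk 10.0 pos [529.4  15.8 161.4] yaw -31.42 F [ 0.2 -1.8 -0.8] M [-0.289 -0.151  0.179] w 85.2 q7 -0.07
tool delta [-0.6  1.5  1.4] roll -31.42
```

Request:
send_rows:
  commands:
    - [85,-0.5,0.5,0.5,3]
    - [85,-0.5,0.5,0.5,6]

```text
clock: 10.2
eef_pos: [529.4, 16.0, 161.4]
tool_rot: [-3.12, -0.009, -0.651]
force: [0.8, -1.7, -0.7]
width: 85.3
```

```bash
python3 t.py
```

```text
clk 10.2 pos [529.4  16.  161.4] yaw -37.28 F [ 0.8 -1.7 -0.7] M [-0.303 -0.144  0.096] w 85.3 q7 -0.14
tool delta [-0.3  1.7  1.4] roll -37.28
```

Request:
send_rows:
  commands:
    - [85,0,0.7,0.5,3]
    - [85,0,0.7,0.5,6]

```text
clock: 10.4
eef_pos: [529.5, 16.0, 161.4]
tool_rot: [-3.118, -0.007, -0.753]
force: [0.0, -1.7, 0.1]
width: 85.1
```

```bash
python3 t.py
```

```text
clk 10.4 pos [529.5  16.  161.4] yaw -43.13 F [ 0.  -1.7  0.1] M [-0.3   -0.08   0.134] w 85.1 q7 -0.22
tool delta [-0.2  1.7  1.4] roll -43.13
```

Request:
send_rows:
  commands:
    - [85,0,0.8,0.8,3]
    - [85,0,0.8,0.8,6]

```text
clock: 10.6
eef_pos: [529.6, 16.1, 161.2]
tool_rot: [-3.115, -0.004, -0.855]
force: [0.2, -0.8, 0.7]
width: 84.8
```

```bash
python3 t.py
```

```text
clk 10.6 pos [529.6  16.1 161.2] yaw -48.98 F [ 0.2 -0.8  0.7] M [-0.186 -0.035  0.101] w 84.8 q7 -0.29
tool delta [0.  1.9 1.1] roll -48.98
```

Request:
send_rows:
  commands:
    - [85,0,1,0.8,3]
    - [85,0,1,0.8,6]

```text
clock: 10.8
eef_pos: [529.7, 16.1, 161.1]
tool_rot: [-3.113, -0.002, -0.956]
force: [0.1, -0.4, 1.6]
width: 84.7
```

```bash
python3 t.py
```

```text
clk 10.8 pos [529.7  16.1 161.1] yaw -54.75 F [ 0.1 -0.4  1.6] M [-0.252 -0.207  0.467] w 84.7 q7 -0.37
tool delta [0.2 1.9 1. ] roll -54.75
```

Mz has jumped to 0.467 N m, so the screw looks to be at its stop with the clutch at its threshold. I'll look, then nudge by a very small amount to confirm the slip.

Run:
```python
from h import *
for n in("wrist","scene"):
    im=ctrl.get_image(n);cv2.imwrite(f"pics/{n}7.png",im[:,:,::-1])
delta((528.2,14.9,160),0)
im=cv2.imread("pics/scene7.png")[190:290,220:320];cv2.imwrite("pics/scene7z.png",cv2.resize(im,None,fx=6,fy=6,interpolation=2))
```

```text
clk 10.9 pos [529.6  16.1 161. ] yaw -54.74 F [ 0.5 -0.8  2.8] M [-0.12  -0.183  0.093] w 84.9 q7 -0.37
tool delta [0.2 1.9 0.9] roll -54.74
```

View pics/wrist7.png

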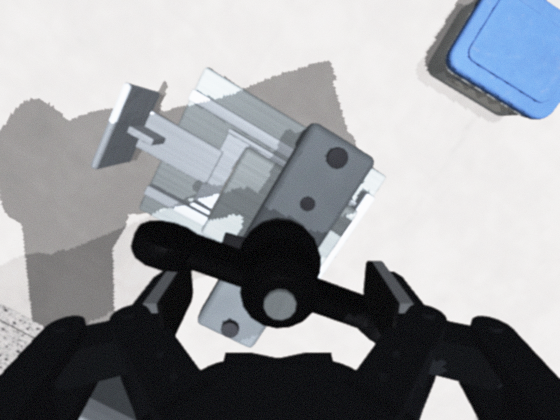

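View pics/scene7z.png

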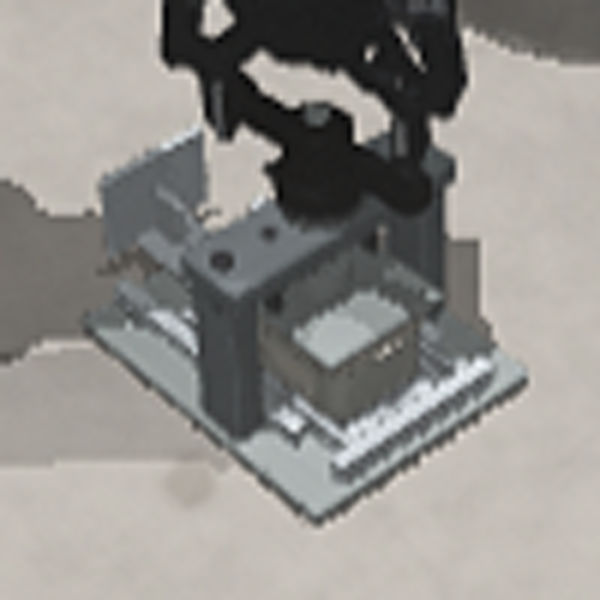

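The torque relaxed to 0.09 while the arm held still. A 2° nudge will show whether it goes up again.

Request:
send_rows:
  commands:
    - [85,0,0,0,2]

```text
clock: 11.0
eef_pos: [529.7, 16.2, 161.2]
tool_rot: [-3.113, -0.001, -0.987]
force: [-0.4, -2.2, -2.3]
width: 85.1
```

```bash
python3 t.py
```

```text
clk 11.0 pos [529.7  16.2 161.2] yaw -56.58 F [-0.4 -2.2 -2.3] M [-0.651  0.016  0.438] w 85.1 q7 -0.39
tool delta [0.3 2.  1.1] roll -56.58
```

Request:
send_rows:
  commands:
    - [85,0,0.5,0,2]

```text
clock: 11.1
eef_pos: [529.6, 16.1, 161.2]
tool_rot: [-3.113, -0.0, -1.022]
force: [3.1, -0.6, -2.8]
width: 84.7
```

Run:
```python
from h import *
delta((528.2,14.9,160),0)
im=ctrl.get_image("wrist");cv2.imwrite(f"pics/wrist8.png",im[:,:,::-1])
```

```text
clk 11.1 pos [529.6  16.1 161.2] yaw -58.57 F [ 3.1 -0.6 -2.8] M [-0.349 -0.447  0.479] w 84.7 q7 -0.42
tool delta [0.3 1.8 1.1] roll -58.57
```

View pics/wrist8.png

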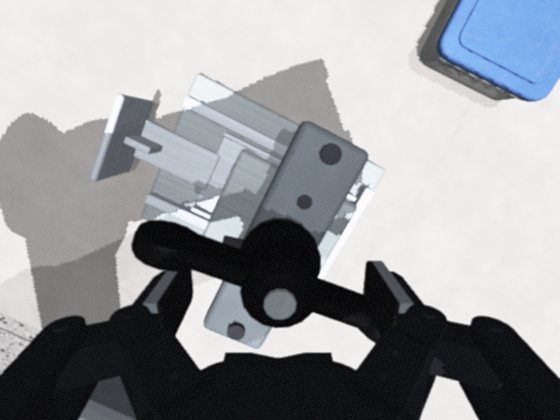

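The wings keep turning with the fingers, with the tip still at (150,240) in the tool image. The torque sits on a plateau of 0.44–0.48 N m, against 0.12 while the screw turned, so the clutch is slipping. I stop here, back the fingers off and lift.

Request:
send_rows:
  commands:
    - [85,0,0,0,-4]
    - [85,0,0,0,-10]
    - [85,0,0,0,-14]
    - [85,0,0,-30,-14]
    - [85,0,0,-60,-14]

```text
clock: 11.65
eef_pos: [526.9, 15.6, 221.1]
tool_rot: [-3.115, -0.004, -0.781]
force: [0.3, -0.0, 0.2]
width: 84.7
```

Request:
send_rows:
  commands:
    - [85,0,0,-40,0]
    - [85,0,0,-80,0]
    - [85,0,0,-100,0]
    - [85,0,0,-100,0]

```text
clock: 12.05
eef_pos: [525.8, 14.1, 323.7]
tool_rot: [-3.111, -0.006, -0.781]
force: [-0.3, 0.9, -0.5]
width: 85.0
```

Run:
```python
from h import *
delta((528.2,14.9,160),0)
for n in("wrist","scene"):
    im=ctrl.get_image(n);cv2.imwrite(f"pics/{n}9.png",im[:,:,::-1])
im=cv2.imread("pics/scene9.png")[150:290,190:330];cv2.imwrite("pics/scene9z.png",cv2.resize(im,None,fx=4,fy=4,interpolation=2))
```

```text
clk 12.05 pos [525.8  14.1 323.7] yaw -44.75 F [-0.3  0.9 -0.5] M [-0.006  0.069  0.025] w 85.0 q7 -0.43
tool delta [1.000e-01 2.800e+00 1.637e+02] roll -44.75
```

View pics/wrist9.png

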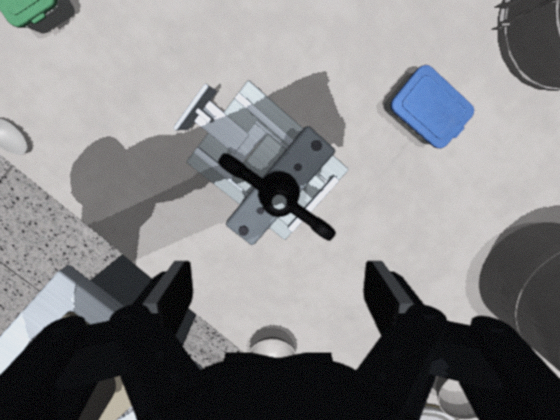

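View pics/scene9z.png

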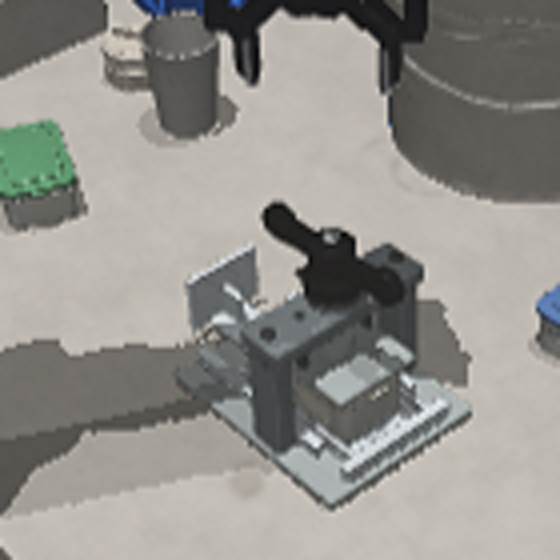

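Run:
```python
from h import *
b=ray("wrist",(225,158),180);c=ray("wrist",(330,236),180)
print(np.degrees(np.arctan2(*(c-b)[1::-1])))
a=[cv2.resize(cv2.imread(f"pics/scene{i}.png")[222:272,250:310],None,fx=6.5,fy=6.5,interpolation=2) for i in (3,9)]
cv2.imwrite("pics/cmp.png",np.hstack(a))
```

```text
-82.10618597210731
```

View pics/cmp.png

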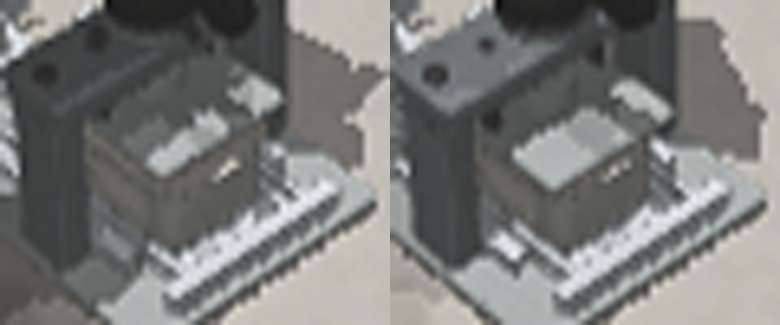

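The comparison shows the plate lower than before. Its front edge now lies on the box's top edge.

```bash
python3 -c "
from cell import ctrl
print(ctrl.finish_job())"
```

```text
the job is handed in; nothing more can be done
None
```

I pushed the tray fully home, then turned the head clockwise until the clutch slipped, let go and handed the job in at about 12 s of the 61 s allowed.

- **Tray:** it stopped within about 0.2 mm of the computed home position. The push force rose from 3 N to about 12.6 N there with no further motion.
- **Head:** I turned it with one open finger behind each wing, about 174° in all by the camera. Torque was about 0.12 N m (readings 0.10–0.18) while the screw turned, then 0.44–0.48 N m with the wings still moving, which I took as the clutch slipping. It dropped once to 0.09 N m during a pause, so I confirmed with two nudges of about 2°. I estimate the slip at 4–10°.
- **Letting go:** I backed the fingers off the wings counter-clockwise and lifted clear.
- **Last pictures:** the pressure plate is down on the box lid and the tray is still in. The head stands free, the contact forces read near zero, and the loose things in view stand where they were.
- **Not checked:** I never made out the collar's pointer, so the slip rests on torque and wing motion. I did not look at the salt shaker again after lifting, but the arm did not go near it.

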